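# Lay the kit boxes and hold the squaring jig closed

## Task

Lay the three plywood kit boxes flat on the pallet slab of the squaring jig as one interlocking layer: two lengthwise side by side with their ends at the fence, and one crosswise, across their other ends, next to the sliding press bar, all close together in the middle of the slab, leaving the jig's pull handle at rest while you do it. Then draw the spring-return pull handle out until its bar is in line with the two index posts, which closes up the layer, and finish while still holding it there: do not let go. Leave everything else on the table where it is.

Things in the scene. Friction and masses are not known exactly. Their poses are not given: they have to be found in the camera images.
- jig: fixed squaring jig: plywood base board 210 (x) x 390 (y) x 12 mm; on it a slatted pallet slab 116 x 225 mm (y -135 to 91), top at height 30 mm; a fence across the slab, inner face at y +80, 12 mm thick, top at height 65 mm; a sliding press bar at the other end. Origin on the table under the slab; y points from press bar to fence and on to the pull handle; yaw within 0.2 rad of 0
- spot_left (a point): on the slab's top (height 30 mm), centre of the underside of one lengthwise box, at jig x -26, y +30 mm; box long axis along jig y. There it is 1 mm from the fence; a few mm short of it is fine, as the press bar closes the layer up
- spot_right (a point): the same for the other lengthwise box, at jig x +26, y +30 mm (4 mm between the two boxes)
- spot_cross (a point): on the slab's top, centre of the underside of the crosswise box in the closed layer, at jig x 0, y -44 mm; box long axis along jig x. There it is 1 mm from the lengthwise boxes; put down up to 10 mm nearer the press bar it has room
- draw_bar (a joint): how far the slide (pull handle and press bar joined by two rods) is drawn to jig +y: 0 at rest, 0.045 m at the mark, hard stop 0.053. Spring return, 3 N at rest, 9 N at the mark, plus a few N to push the boxes. Press bar: across the slab, top at height 60 mm, face at jig y -114 mm at rest, -69 at the mark, where a closed layer leaves 3 mm of play
- pull_handle (a point): pull handle: level round steel bar 14 mm thick, 100 mm long along jig x, on two uprights near its ends (76 mm clear span, 34 mm free below). Origin: middle of the bar, height 75 mm, at jig x 0, y +135 mm at rest; moves to jig +y; axes as the jig's. Can be pinched from above, a finger on the fence side (36 mm free) and one on the outer side
- mark (a point): the mark: height 75 mm, jig x 0, y +180 mm, midway between two fixed upright steel index posts (10 mm thick, 80 mm high, at jig x -92 and +92), with a line engraved on the board beneath. The middle of the pull handle's bar is to be at this point, in line with the posts
- kit_a: closed plywood kit box, 98 (x) x 48 (y) x 42 mm high, 0.2 to 0.45 kg, all three alike. On its lid, centred, an upright plywood lifting fin 60 mm long (x), 10 mm thick (y), 36 mm high (top 78 mm above the underside): pinch it across its thickness. Origin: centre of the underside, z up. Starts on the table right of the jig, any yaw
- kit_b: closed plywood kit box, 98 (x) x 48 (y) x 42 mm high, 0.2 to 0.45 kg, all three alike. On its lid, centred, an upright plywood lifting fin 60 mm long (x), 10 mm thick (y), 36 mm high (top 78 mm above the underside): pinch it across its thickness. Origin: centre of the underside, z up. Starts on the table right of the jig, any yaw
- kit_c: closed plywood kit box, 98 (x) x 48 (y) x 42 mm high, 0.2 to 0.45 kg, all three alike. On its lid, centred, an upright plywood lifting fin 60 mm long (x), 10 mm thick (y), 36 mm high (top 78 mm above the underside): pinch it across its thickness. Origin: centre of the underside, z up. Starts on the table right of the jig, any yaw
- power_brick: black power adapter 55 x 125 x 33 mm; origin at its underside; leave it alone
- key_set: hex keys in a block 35 x 60 mm, 90 mm high; origin at its underside; leave it alone
- paper_cup: brown cup, 74 mm wide, 90 mm high; origin at its underside; leave it alone
- mug: white mug, 80 mm wide, 95 mm high; origin at its underside; leave it alone
- screwdriver: screwdriver lying on the table; origin at its underside; leave it alone
- bearing: steel linear bearing standing upright, 22 mm wide, 24 mm high, between the kit boxes and the jig; origin at its underside; leave it alone
- tape_roll: tape roll lying flat, 100 mm wide, 25 mm high; origin at its underside; leave it alone
There are look-alikes about, which are no part of the job. Leave any orange look-alike of the kit_c alone. What is shaped like the kit_b but yellow is not meant.

How it is judged:
By the outcome, as a careful person would: the job done as asked, in the order asked, and still so for the second after the job is handed in, while the arm keeps its last pose, push and grip.
It also fails if it takes over 72 s, if anything falls off the work surface, if the arm or the gripper's body presses on something with over 40 N, if the wrist force passes 120 N, or if a joint passes its speed limit or range.

## Robot

A 7-joint arm with a two-finger parallel gripper is mounted at the origin on the work surface. World frame = base frame: x ahead of the robot, y to its left, z up, the work surface at z = 0. Lengths are in m, angles in rad, forces in N, time in s.
With the tool pointing down it reaches from about 0.4 to 0.85 m from the base axis. Payload 10.4 kg.
Tool frame: the origin (TCP) lies at the very end of the fingers, on their centre line; the grasp point (between the pads) lies 19 mm behind it; z points along the fingers, y is the direction in which the jaws open and shut (so a half turn about z gives the same grasp; the last joint's range is limited). The gripper opens to 85 mm and grips with 20 to 120 N. Pads are 22 mm wide; open, the fingers measure 114 mm over their backs; the gripper's body (76 mm by 85 mm) begins 54 mm behind the grasp point. The pads swing forward as they close: fully open they stand 13 mm farther back than shut.
Start: joints at [-0.023, 0.332, -0.065, 1.46, 0.022, 1.35, -0.088], TCP at [0.625, 0, 0.231] pointing down, gripper open.
Joint ranges: [-2.6, 2.6], [-0.5, 2.12], [-1.47, 1.34], [0.16, 2.42], [-1.27, 4.41], [0.06, 2.06], [-2.6, 2.6]. Speed limits (rad/s): [2.22, 2.22, 2.79, 2.79, 3.14, 3.14, 3.14].

## Interface

Orientations are given as a unit quaternion [x, y, z, w].
In Python, from workcell import get_obs, camera, camera_info, hand_in gives the robot as it stands.
- The arm moves only by the tool move_arm, never from a script. Its argument "moves" is a list of rows, each a list of 3 entries, a list of its own where there are three numbers: the shift along the tool's x, y, z in units of 25 mm (1.0 is 25 mm), then the turn, a rotation vector about the tool's x, y, z in degrees, then the opening, from 0 (shut) to 1 (fully open). A call has 1 to 5 rows; each row shifts and turns the commanded pose from where the row before left it, along the tool's axes as they then stand; what a row does not reach is not made up. A row lasts 1/8 s, in which the tool goes at most 62.5 mm and 10.7 degrees, less where a joint would pass 70% of its speed; a pose out of reach is approached as far as the arm can. A call is refused whole if a number of a shift passes 1 or a number of a turn 10.7, either way. A call with a gripper value outside its range is refused whole. The fingers move at their own pace and stop on an object; "squeeze" is the grip in N (left out, the last holds). Time passes only in rows, so rows that do not move let the fingers close. It gives the time, the measured TCP pose, the force and the opening at its end, in the units of the state.
- get_obs(): the state, without advancing time (a new reading comes with each control period).
- camera(name): name is "scene" or "side" or "wrist"; returns the picture (420x560x3 uint8, red, green, blue); there is no depth.
- camera_info(name): a dict with "fx", "fy", "cx", "cy" (pixels), "origin" and "rotation" of the camera in the world. Camera axes: x right, y down, z forward; pixel columns grow to the right and rows downward; lengths in m; the calibration is good to about 2 mm. A picture is of the moment at which its call begins: read the wrist's pose just before it. camera_info takes no time and is no camera call; for the wrist camera it gives the pose at the moment of the call.
- hand_in(): hands the job in, once; it reports no verdict.
The state is a dict: "clock": time; "joint_pos": joint angles; "joint_velocities": joint speeds; "tau": joint torques, N m; "position": TCP position; "ee_rot": TCP orientation; "ft_force": force on the tool from outside, world axes, zero at the start; "torque": the same for the moment, N m; "grip_width": opening from 0.0 (shut) to 1.0 (fully open).
Only numpy, scipy, OpenCV 4.12 (cv2) and the standard library are available. Lean on these libraries where they do the work, as an engineer would, in place of code of your own. Each camera call takes 0.05 s, during which the arm holds its last target. There are 200 camera calls.

## Working session

There is one attempt and no reset: what is moved stays moved. The work goes in short steps, Python scripts to look and compute and a tool call to move; the robot and the scene stay as the last step left them, time stands still between calls to the robot, and variables do not carry over. Pictures are saved under pics/ and viewed, about 8 in all and at most 12, crops included, and the job is handed in when it is done.

Besides the shell and the picture viewer there is one more tool, called after "Call:" as name(argument=value, ...) on one line, values as JSON. move_arm: Moves the arm, as the interface text tells. Its arguments: {"type":"object","properties":{"moves":{"type":"array","items":{"type":"array"}},"squeeze":{"type":"number"}},"required":["moves"]}

```bash
mkdir -p pics; ls; cat > h.py <<'E'
import numpy as np, cv2
from workcell import get_obs, camera, camera_info, hand_in
from scipy.spatial.transform import Rotation as R
def snap(n,f):
    i=camera_info(n); im=camera(n); cv2.imwrite(f'pics/{f}.png',im[:,:,::-1]); np.savez(f'pics/{f}.npz',im=im,**{k:np.array(v) for k,v in i.items()}); return im,i
def load(f): 
    d=np.load(f'pics/{f}.npz'); return d['im'],d
def cast(i,u,v,z):
    d=np.array([(u-i['cx'])/i['fx'],(v-i['cy'])/i['fy'],1.]); Rm=np.array(i['rotation'])
    d=Rm@d; o=np.array(i['origin']); return o+d*(z-o[2])/d[2]
def proj(i,p):
    c=np.array(i['rotation']).T@(np.array(p)-np.array(i['origin'])); return np.array([i['fx']*c[0]/c[2]+i['cx'],i['fy']*c[1]/c[2]+i['cy']])
E
python3 - <<'E'
from h import *
o=get_obs();print({k:np.round(v,3) for k,v in o.items()})
for n in('scene','side','wrist'):
    im,i=snap(n,n+'0');print(n,{k:np.round(v,3).tolist() for k,v in i.items()})
a=[cv2.imread(f'pics/{n}0.png') for n in('scene','side')]
E
```

```text
pics
{'clock': np.float64(0.0), 'joint_pos': array([-0.023,  0.333, -0.065,  1.461,  0.022,  1.35 , -0.089]), 'joint_velocities': array([-0.002, -0.   , -0.   ,  0.   , -0.   ,  0.002,  0.001]), 'tau': array([ 0.0000e+00, -6.2545e+01,  5.0000e-02, -3.9161e+01,  1.6000e-02,
        1.0000e-02, -0.0000e+00]), 'position': array([0.625, 0.   , 0.231]), 'ee_rot': array([ 0.707,  0.707, -0.001, -0.   ]), 'ft_force': array([-0.517,  0.162,  0.068]), 'torque': array([ 0.005,  0.001, -0.01 ]), 'grip_width': np.float64(0.995)}
scene {'fx': 390.195, 'fy': 390.195, 'cx': 280.607, 'cy': 214.419, 'origin': [1.236, 0.51, 0.874], 'rotation': [0.41, 0.812, -0.365, -0.196]}
side {'fx': 528.906, 'fy': 528.906, 'cx': 277.381, 'cy': 219.928, 'origin': [-0.114, -1.124, 0.895], 'rotation': [0.848, -0.23, 0.116, -0.462]}
wrist {'fx': 291.915, 'fy': 291.915, 'cx': 279.772, 'cy': 209.465, 'origin': [0.623, 0.08, 0.373], 'rotation': [0.987, 0.001, -0.001, 0.158]}
```

View pics/scene0.png

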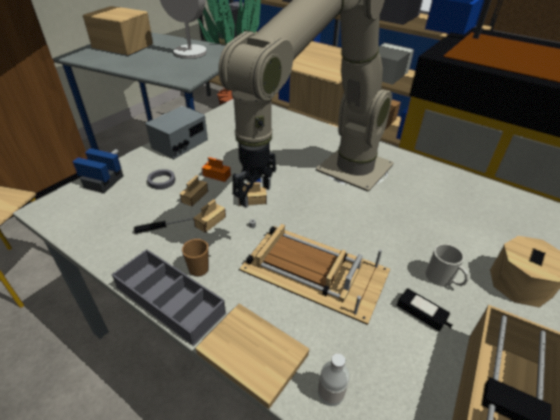

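View pics/side0.png

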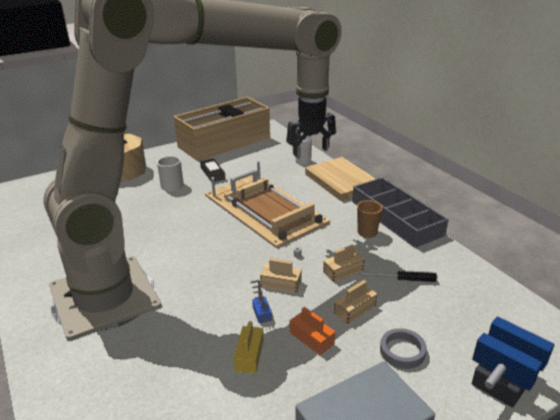

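Scene and side views: three plywood kits at side px (281,275), (344,263) and (355,301). The look-alikes are yellow (248,347) and orange (312,331). The jig is at side (265,205), its handle at (245,172).

```bash
sed -i "s/Rm=np.array(i\['rotation'\])/Rm=R.from_quat(i['rotation']).as_matrix()/; s/np.array(i\['rotation'\]).T@/R.from_quat(i['rotation']).as_matrix().T@/" h.py
python3 - <<'E'
from h import *
s,i=load('side0'); c,j=load('scene0')
print('tcp',proj(i,[.625,0,.231]),proj(j,[.625,0,.231]))
for n,u,v,z in [('kit1',281,265,.06),('kit2',344,256,.06),('kit3',355,293,.06),('bear',298,253,.012),('boardL',206,192,.012),('boardNear',282,243,.012),('boardR',328,218,.012),('handle',246,175,.075),('cup',369,220,.05),('key',262,308,.01),('orange',312,325,.05),('yellow',248,340,.05),('tape',403,348,.02),('mug',171,174,.05),('brick',212,170,.02),('drv',417,276,.01)]:
    print(n,cast(i,u,v,z).round(3))
for n,u,v,z in [('kit1',258,190,.06),('kit2',210,214,.06),('kit3',195,188,.06),('h',353,268,.075),('bnear',365,316,.012),('bleft',241,268,.012),('br',388,278,.012)]: print(n,cast(j,u,v,z).round(3))
cv2.imwrite('pics/crop1.png',cv2.resize(s[130:360,190:450,::-1],None,fx=3,fy=2.6,interpolation=cv2.INTER_CUBIC)[:600,:800])
E
```

```text
tcp [310.35425364 156.79891319] [255.16772437 200.24858603]
kit1 [ 0.415 -0.193  0.06 ]
kit2 [ 0.575 -0.245  0.06 ]
kit3 [ 0.512 -0.377  0.06 ]
bear [ 0.513 -0.117  0.012]
boardL [0.429 0.332 0.012]
boardNear [ 0.499 -0.052  0.012]
boardR [ 0.686 -0.012  0.012]
handle [0.547 0.262 0.075]
cup [ 0.748 -0.13   0.05 ]
key [ 0.321 -0.26   0.01 ]
orange [ 0.372 -0.406  0.05 ]
yellow [ 0.227 -0.373  0.05 ]
tape [ 0.522 -0.542  0.02 ]
mug [0.353 0.445 0.05 ]
brick [0.505 0.452 0.02 ]
drv [ 0.729 -0.361  0.01 ]
kit1 [ 0.413 -0.163  0.06 ]
kit2 [ 0.603 -0.206  0.06 ]
kit3 [ 0.535 -0.341  0.06 ]
h [0.544 0.269 0.075]
bnear [0.618 0.353 0.012]
bleft [ 0.685 -0.011  0.012]
br [0.463 0.348 0.012]
```

View pics/crop1.png

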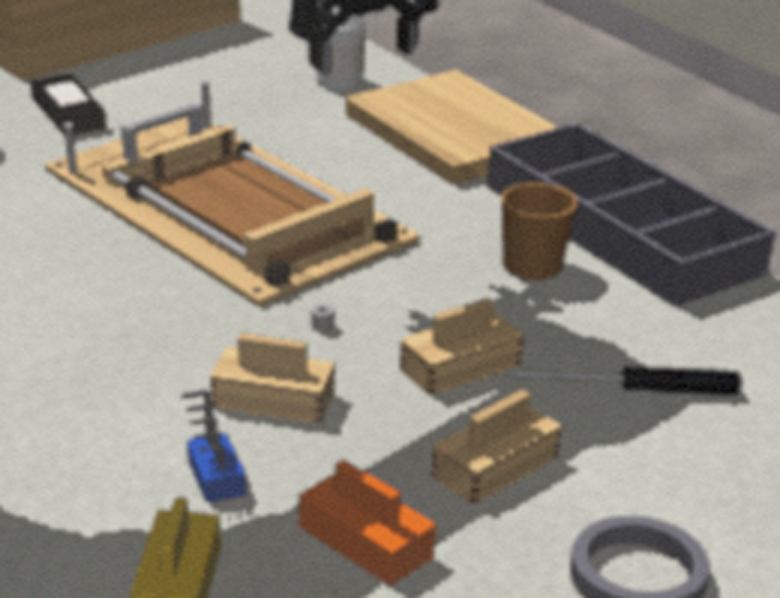

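The crop confirms the three plain plywood kits. In the crop they sit at (272,375), (460,345) and (497,445). The orange (368,520) and yellow (180,550) look-alikes are excluded. Next I'll look at the wrist picture.

View pics/wrist0.png

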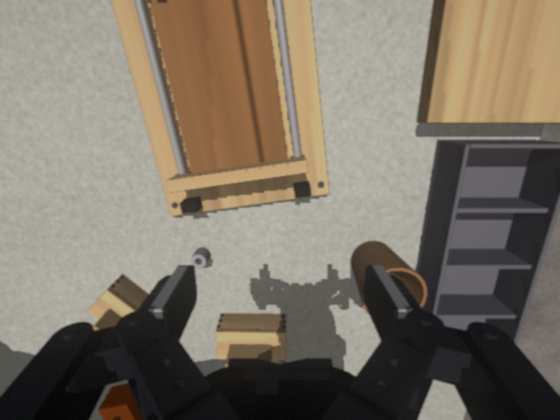

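Call:
move_arm(moves=[[[1,-0.4,-0.4],[0,0,0],1],[[1,-0.4,-0.4],[0,0,0],1],[[1,-0.4,-0.4],[0,0,0],1],[[1,-0.4,-0.4],[0,0,0],1],[[1,-0.4,-0.4],[0,0,0],1]])

```text
clock: 0.78
position: [0.5745, 0.1257, 0.2814]
ee_rot: [0.707, 0.707, -0.0, -0.0]
ft_force: [1.1, 0.4, 0.3]
grip_width: 1.0
```

```bash
python3 - <<'E'
from h import *
print(get_obs()['position']);snap('wrist','w1')
E
```

```text
[0.57448178 0.1257358  0.28137429]
```

Call:
move_arm(moves=[[[-1,-0.2,0],[0,0,0],1],[[-1,-0.2,0],[0,0,0],1],[[-1,-0.2,0],[0,0,0],1],[[-1,-0.2,0],[0,0,0],1],[[-1,-0.2,0],[0,0,0],1]])

```text
clock: 1.45
position: [0.5497, -0.0011, 0.2811]
ee_rot: [0.707, 0.707, -0.0, -0.0]
ft_force: [0.4, 0.6, -0.4]
grip_width: 1.001
```

Call:
move_arm(moves=[[[-1,-0.2,0],[0,0,0],1],[[-1,-0.2,0],[0,0,0],1],[[-1,-0.2,0],[0,0,0],1],[[-1,-0.2,0],[0,0,0],1],[[-1,-0.2,0],[0,0,0],1]])

```text
clock: 2.08
position: [0.5247, -0.126, 0.2811]
ee_rot: [0.707, 0.707, -0.0, -0.0]
ft_force: [0.5, -0.4, -0.5]
grip_width: 1.0
```

Call:
move_arm(moves=[[[-1,-0.2,0],[0,0,0],1],[[-1,-0.2,0],[0,0,0],1],[[-1,-0.2,0],[0,0,0],1],[[-1,-0.2,0],[0,0,0],1],[[-1,-0.2,0],[0,0,0],1]])

```text
clock: 2.7
position: [0.4996, -0.251, 0.281]
ee_rot: [0.707, 0.707, -0.0, -0.0]
ft_force: [-0.4, -0.5, -0.2]
grip_width: 0.998
```

```bash
python3 - <<'E'
from h import *
print(get_obs()['position'],get_obs()['clock'],get_obs()['ft_force']);snap('wrist','w2')
a,b=load('w1')[0],load('w2')[0]
cv2.imwrite('pics/w12.png',np.hstack([a,b])[:,:,::-1])
E
```

```text
[ 0.49961844 -0.25095112  0.28101871] 2.7 [-0.44410745 -0.48148292 -0.17038297]
```

View pics/w1.png

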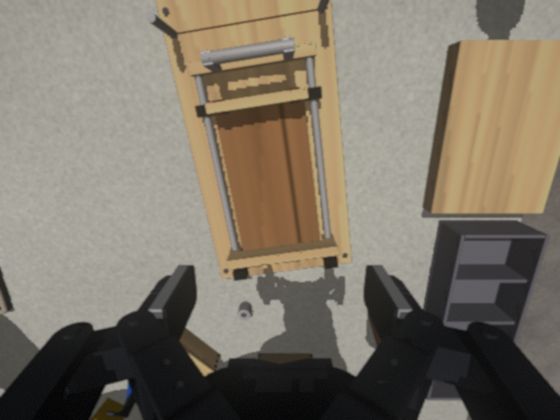

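View pics/w2.png

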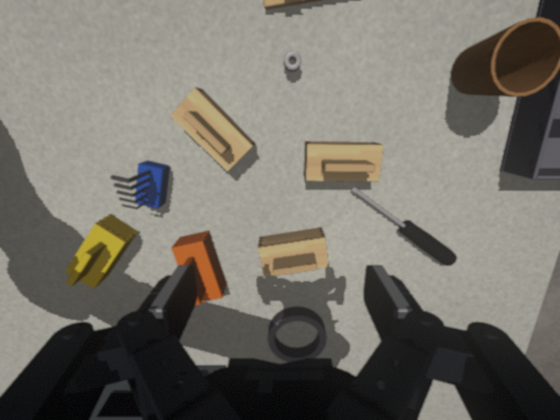

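The jig view (w1) shows the handle bar from about (203,57) to (293,44), the fence from (200,110) to (318,93), and the press bar along (230,258)–(338,245). The kit view (w2) shows kits at (214,130), (344,162) and (293,252), with yellow and orange well apart at left. Next I'll measure both.

```bash
python3 - <<'E'
from h import *
im,i=load('w2')
hsv=cv2.cvtColor(im,cv2.COLOR_RGB2HSV)
for c in [(214,130),(344,162),(293,252)]:
    print('hsv',hsv[c[1]-8:c[1]+8:4,c[0]].tolist())
m=((hsv[...,0]>10)&(hsv[...,0]<24)&(hsv[...,1]>70)&(hsv[...,1]<200)&(hsv[...,2]>50)).astype(np.uint8)
m=cv2.morphologyEx(m,cv2.MORPH_CLOSE,np.ones((5,5)));m=cv2.morphologyEx(m,cv2.MORPH_OPEN,np.ones((3,3)))
cs,_=cv2.findContours(m,0,2)
for c in cs:
    if cv2.contourArea(c)<900: continue
    r=cv2.minAreaRect(c); ctr=cast(i,*r[0],.021)
    b=np.array([cast(i,*p,.042) for p in cv2.boxPoints(r)]); e=[b[1]-b[0],b[2]-b[1]]
    e.sort(key=np.linalg.norm); L=e[1]
    print(np.round(r[0]),cv2.contourArea(c),ctr.round(4),'sizes',[round(np.linalg.norm(x),3) for x in e],'yaw',round(np.degrees(np.arctan2(L[1],L[0]))%180,1))
im,i=load('w1')
P=lambda u,v,z:cast(i,u,v,z)
h1,h2=P(203,57,.075),P(293,44,.075)
print('handle',h1.round(4),h2.round(4),np.linalg.norm(h2-h1),'mid',((h1+h2)/2).round(4),'yaw',np.degrees(np.arctan2(*(h2-h1)[1::-1])))
a,b=P(222,278,.012),P(351,264,.012); print('board',a,b,np.linalg.norm(a-b),np.degrees(np.arctan2(*(b-a)[1::-1])))
f1,f2=P(200,118,.065),P(318,100,.065); print('fence in',f1,f2,np.degrees(np.arctan2(*(f2-f1)[1::-1])))
l=[P(238,248,.03),P(217,112,.03)];r=[P(327,238,.03),P(308,100,.03)]
print('slab edges',l,r,[np.degrees(np.arctan2(-(e[1]-e[0])[0],(e[1]-e[0])[1])) for e in(l,r)])
cv2.imwrite('pics/jigcrop.png',cv2.resize(im[20:290,150:370,::-1],None,fx=2.7,fy=2.2,interpolation=cv2.INTER_CUBIC)[:600])
E
```

```text
hsv [[20, 91, 184], [18, 98, 183], [18, 94, 108], [17, 85, 90]]
hsv [[20, 90, 184], [17, 100, 178], [18, 93, 107], [17, 97, 173]]
hsv [[21, 87, 184], [22, 85, 184], [18, 97, 184], [18, 93, 118]]
[ 89. 270.] 968.5 [ 0.2005 -0.4028  0.021 ] sizes [np.float64(0.054), np.float64(0.085)] yaw 28.1
[199. 269.] 1834.0 [ 0.3733 -0.401   0.021 ] sizes [np.float64(0.06), np.float64(0.108)] yaw 103.5
[293. 252.] 2489.5 [ 0.5179 -0.3715  0.021 ] sizes [np.float64(0.064), np.float64(0.094)] yaw 9.7
[343. 161.] 2761.5 [ 0.585  -0.2327  0.021 ] sizes [np.float64(0.05), np.float64(0.097)] yaw 0.0
[212. 129.] 3097.0 [ 0.4076 -0.19    0.021 ] sizes [np.float64(0.049), np.float64(0.096)] yaw 134.9
[506.  56.] 4192.0 [ 0.777  -0.1036  0.021 ] sizes [np.float64(0.087), np.float64(0.121)] yaw 0.0
handle [0.4905 0.2634 0.075 ] [0.5869 0.2759 0.075 ] 0.09710811786760316 mid [0.5387 0.2697 0.075 ] yaw 7.351431685462189
board [ 0.48012605 -0.04550411  0.012     ] [ 0.68561726 -0.01999754  0.012     ] 0.20706816514449033 7.075640408452972
fence in [0.47941771 0.20086863 0.065     ] [0.61685586 0.22073611 0.065     ] 8.225457164329619
slab edges [array([0.51104392, 0.01632932, 0.03      ]), array([0.49261906, 0.20768628, 0.03      ])] [array([0.64222728, 0.03261301, 0.03      ]), array([0.60849737, 0.22214725, 0.03      ])] [np.float64(5.499787966702882), np.float64(10.090832459871693)]
```

View pics/jigcrop.png

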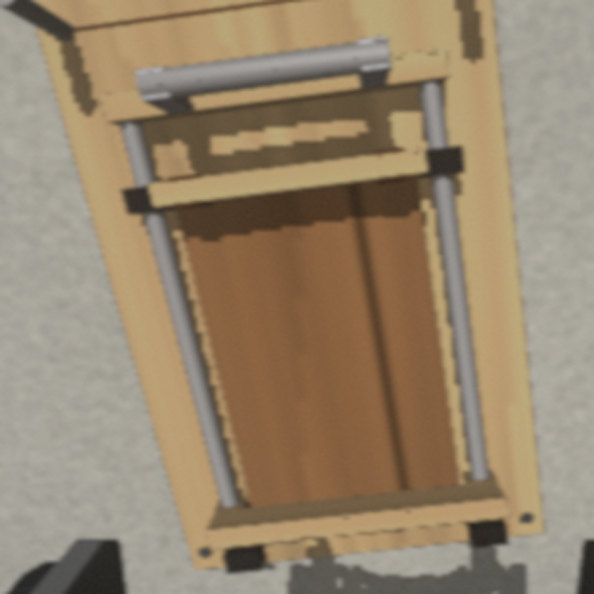

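Checks agree:
- The handle bar measures 97 mm and the board 207 mm wide.
- The jig comes out at origin ≈ (0.557, 0.136), yaw ≈ 8°.
- The fence lands at jig y ≈ 0.079.

I'll go above kit 1, the 45° one, which is for spot_left.

Call:
move_arm(moves=[[[0.61,-0.92,0],[0,0,0],1],[[0.61,-0.92,0],[0,0,0],1],[[0.61,-0.92,0],[0,0,0],1],[[0.61,-0.92,0],[0,0,0],1]])

```text
clock: 3.25
position: [0.4071, -0.1886, 0.2811]
ee_rot: [0.707, 0.707, -0.0, -0.0]
ft_force: [-0.2, -0.7, 0.0]
grip_width: 0.999
```

Call:
move_arm(moves=[[[0,0,1],[0,0,-10.7],1],[[0,0,1],[0,0,-10.7],1],[[0,0,0.6],[0,0,-10.7],1],[[0,0,0.6],[0,0,-10.7],1],[[0,0,0],[0,0,-2.1],1]])

```text
clock: 3.88
position: [0.4073, -0.1888, 0.2004]
ee_rot: [0.383, 0.924, -0.0, -0.001]
ft_force: [0.0, -0.1, 0.6]
grip_width: 1.002
```

```bash
cat >> h.py <<'E'
def report(f):
    """fin silhouette in a wrist picture: wood blob under the tool, and tool-frame offsets of points"""
    o=get_obs(); im,i=snap('wrist',f); print(o['clock'],o['position'].round(4),'jaw deg',round(jaw(o),1),'grip',round(float(o['grip_width']),3))
    return o,im,i
def jaw(o):
    y=R.from_quat(o['ee_rot']).as_matrix()[:,1]; return np.degrees(np.arctan2(y[1],y[0]))
def tool(o,p):
    return R.from_quat(o['ee_rot']).inv().apply(np.array(p)-o['position'])/.025
E
python3 - <<'E'
from h import *
o,im,i=report('k1'); print(proj(i,[.4076,-.19,.042]),proj(i,[.4076,-.19,.078]))
E
```

```text
3.875 [ 0.4073 -0.1888  0.2004] jaw deg 44.9 grip 1.002
[280.18549712 195.10879414] [280.20531381 205.13456757]
```

View pics/k1.png

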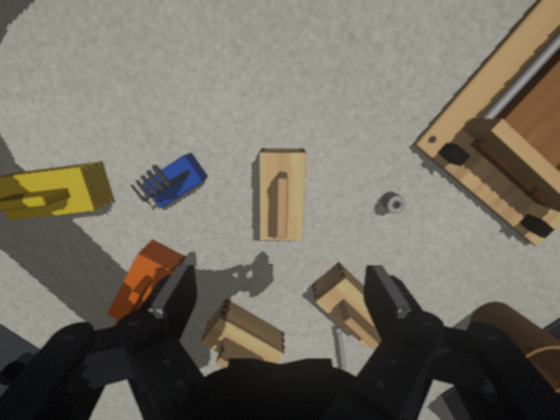

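The box's lid spans (261..305, 152..241), centred at (283,196) against the predicted (280,195). That's about 3 mm in tool y, so I'll correct it, descend and grip.

Call:
move_arm(moves=[[[-0.06,0.12,1],[0,0,0],1],[[0,0,1],[0,0,0],1],[[0,0,1],[0,0,0],0.8],[[0,0,1],[0,0,0],0.7],[[0,0,1],[0,0,0],0.6]])

```text
clock: 4.55
position: [0.4119, -0.1882, 0.0764]
ee_rot: [0.385, 0.923, 0.0, 0.001]
ft_force: [0.4, 0.5, -0.2]
grip_width: 0.602
```

Call:
move_arm(moves=[[[0,0,1],[0,0,0],0.5],[[0,0,0],[0,0,0],0],[[0,0,0],[0,0,0],0],[[0,0,0],[0,0,0],0],[[0,0,0],[0,0,0],0]], squeeze=60)

```text
clock: 5.18
position: [0.4116, -0.1881, 0.0521]
ee_rot: [0.384, 0.923, 0.0, 0.001]
ft_force: [-2.3, 0.9, 2.7]
grip_width: 0.106
```

```bash
python3 - <<'E'
from h import *
o=get_obs();print(o['clock'],o['position'],jaw(o),o['grip_width'],o['ft_force'])
# fixed jig estimate
O=np.array([.557,.136]);a=np.radians(8);ex=np.array([np.cos(a),np.sin(a)]);ey=np.array([-np.sin(a),np.cos(a)])
for n,x,y in[('left',-.026,.028),('right',.026,.028),('cross',0,-.049),('handle',0,.135),('mark',0,.18),('leftpre',-.026,-.0)]: print(n,O+ex*x+ey*y)
E
```

```text
5.175 [ 0.4116208  -0.18812132  0.05214923] 44.87392007064708 0.10637873079332395 [-2.33356802  0.86602218  2.72842298]
left [0.52735618 0.16010901]
right [0.57885012 0.16734601]
cross [0.56381948 0.08747686]
handle [0.53821163 0.26968619]
mark [0.53194884 0.31424825]
leftpre [0.53125303 0.1323815 ]
```

Call:
move_arm(moves=[[[0,0,-0.9],[0,0,7.4],0],[[0,0,-0.9],[0,0,7.4],0],[[0,0,-0.9],[0,0,7.4],0],[[0,0,-0.9],[0,0,7.4],0],[[0,0,-0.9],[0,0,7.3],0]])

```text
clock: 5.8
position: [0.4109, -0.1878, 0.1646]
ee_rot: [0.658, 0.753, 0.0, -0.0]
ft_force: [0.2, 0.1, -4.6]
grip_width: 0.104
```

Call:
move_arm(moves=[[[0.98,0.5,0],[0,0,0],0],[[0.98,0.5,0],[0,0,0],0],[[0.98,0.5,0],[0,0,0],0],[[0.98,0.5,0],[0,0,0],0],[[0.98,0.5,0],[0,0,0],0]])

```text
clock: 6.42
position: [0.456, -0.057, 0.1638]
ee_rot: [0.656, 0.755, -0.0, -0.0]
ft_force: [0.9, -0.3, -3.8]
grip_width: 0.101
```

Call:
move_arm(moves=[[[0.98,0.5,0],[0,0,0],0],[[0.98,0.5,0],[0,0,0],0],[[0.98,0.5,0],[0,0,0],0],[[0.98,0.5,0],[0,0,0],0],[[0.98,0.5,0],[0,0,0],0]])

```text
clock: 7.05
position: [0.5009, 0.0729, 0.1638]
ee_rot: [0.656, 0.755, -0.0, -0.0]
ft_force: [0.1, -0.2, -4.3]
grip_width: 0.105
```

Call:
move_arm(moves=[[[0.98,0.5,0],[0,0,0],0],[[0.98,0.5,0],[0,0,0],0],[[0.98,0.5,0.3],[0,0,0],0],[[0,0,1],[0,0,0],0],[[0,0,1],[0,0,0],0]])

```text
clock: 7.68
position: [0.5276, 0.1504, 0.1056]
ee_rot: [0.656, 0.755, -0.0, -0.0]
ft_force: [0.5, 0.7, -4.3]
grip_width: 0.107
```

```bash
python3 - <<'E'
from h import *
o,im,i=report('p1'); print(o['ft_force'])
O=np.array([.557,.136]);a=np.radians(8);ex=np.array([np.cos(a),np.sin(a)]);ey=np.array([-np.sin(a),np.cos(a)])
v=cv2.resize(im[:,:,::-1],(800,600))
for x,y,z in[(-.06,.08,.065),(.06,.08,.065),(-.05,.135,.075),(.05,.135,.075),(-.058,-.1,.03),(.058,-.1,.03),(0,-.114,.06),(-.058,.0,.03),(.058,0,.03)]:
    p=proj(i,[*(O+ex*x+ey*y),z]); cv2.circle(v,tuple(np.round(p*800/560).astype(int).tolist()),3,(255,0,255),-1); print((x,y,z),p.round(1))
cv2.imwrite('pics/p1v.png',v)
E
```

```text
7.675 [0.5276 0.1504 0.1056] jaw deg 8.0 grip 0.107
[ 0.53690007  0.68170208 -4.26587153]
(-0.06, 0.08, 0.065) [228.5 145.8]
(0.06, 0.08, 0.065) [423.8 146. ]
(-0.05, 0.135, 0.075) [238.8  40.7]
(0.05, 0.135, 0.075) [430.  41.]
(-0.058, -0.1, 0.03) [247.5 340.7]
(0.058, -0.1, 0.03) [373.5 340.9]
(0, -0.114, 0.06) [313.5 380.8]
(-0.058, 0.0, 0.03) [243.4 241.3]
(0.058, 0, 0.03) [385.9 241.5]
```

View pics/p1v.png

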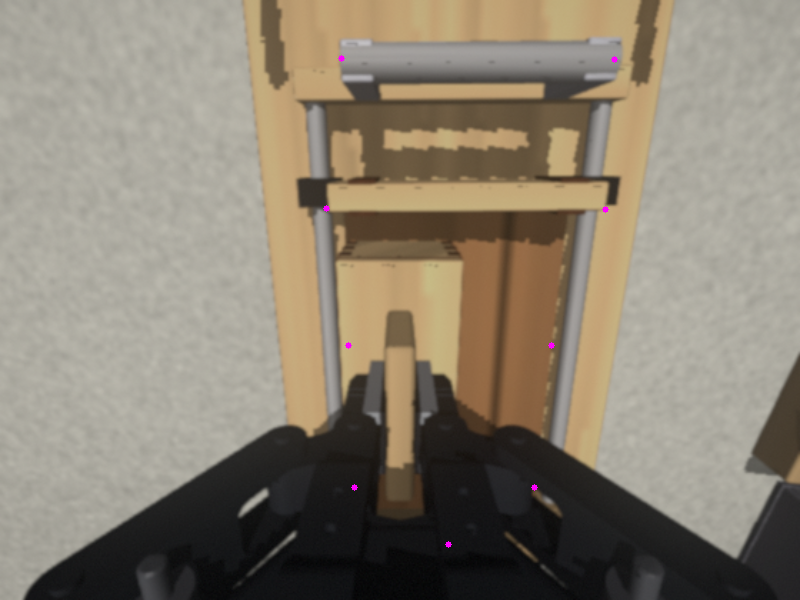

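The dots show the jig estimate is good to about 1 mm: the fence edge is at row ~211 against 209, and the handle centre is 1 mm to +x. The box hangs square. Next I'll check where its far lid edge (row 262) lies along jig y.

```bash
python3 - <<'E'
from h import *
im,i=load('p1')
O=np.array([.558,.136]);a=np.radians(8);ex=np.array([np.cos(a),np.sin(a)]);ey=np.array([-np.sin(a),np.cos(a)])
for u,v,z in[(400,261,.0956),(400,212,.065)]:
    p=cast(i,u*.7,v*.7,z)[:2]-O; print(p@ex,p@ey)
p=np.array([.5276,.1504])-O; print('tcp',p@ex,p@ey)
E
```

```text
-0.029334628691491324 0.06405922765496153
-0.029342649914910143 0.07859314979971543
tcp -0.028100056635918892 0.01849072245906461
```

Call:
move_arm(moves=[[[0.23,0.06,0],[0,0,0],0],[[0.23,0,0.3],[0,0,0],0],[[0,0,0.3],[0,0,0],0],[[0,0,0.28],[0,0,0],0],[[0,0,0.06],[0,0,0],0]])

```text
clock: 8.35
position: [0.5274, 0.1613, 0.0823]
ee_rot: [0.656, 0.755, -0.0, -0.0]
ft_force: [-3.4, -0.6, 4.3]
grip_width: 0.11
```

Call:
move_arm(moves=[[[0,0,0],[0,0,0],0.45],[[0,0,0],[0,0,0],0.45],[[0,0,-0.7],[0,0,0],0.45],[[0,0,-1],[0,0,0],0.6],[[-1,-0.16,-1],[0,0,0],1]])

```text
clock: 8.98
position: [0.5273, 0.1382, 0.1527]
ee_rot: [0.655, 0.756, 0.001, 0.0]
ft_force: [0.1, -1.4, -0.4]
grip_width: 0.793
```

Call:
move_arm(moves=[[[-1,-0.16,-1],[0,0,0],1],[[-1,-0.16,-1],[0,0,0],1],[[-1,-0.16,0],[0,0,0],1],[[-1,-0.16,0],[0,0,0],1],[[-1,-0.16,0],[0,0,0],1]])

```text
clock: 9.6
position: [0.5251, 0.009, 0.2021]
ee_rot: [0.656, 0.755, 0.001, 0.001]
ft_force: [1.3, -0.4, 0.7]
grip_width: 1.001
```

Call:
move_arm(moves=[[[-1,-0.16,0],[0,0,0],1],[[-1,-0.16,0],[0,0,0],1],[[-1,-0.16,0],[0,0,0],1],[[-1,-0.16,0],[0,0,0],1],[[-1,-0.16,0],[0,0,0],1]])

```text
clock: 10.22
position: [0.5227, -0.1175, 0.2021]
ee_rot: [0.656, 0.755, 0.001, 0.001]
ft_force: [-0.4, 0.1, 0.7]
grip_width: 1.002
```

Call:
move_arm(moves=[[[-1,-0.16,0],[0,0,0],1],[[-1,-0.16,0],[0,0,0],1],[[-1,-0.16,0],[0,0,0],1],[[-1,-0.16,0],[0,0,0],1],[[-1,-0.16,0],[0,0,0],1]])

```text
clock: 10.85
position: [0.5203, -0.2442, 0.2021]
ee_rot: [0.656, 0.755, 0.001, 0.001]
ft_force: [0.1, 0.3, -0.3]
grip_width: 1.001
```

```bash
cat >> h.py <<'E'
def kits(f,i,im,o):
    hsv=cv2.cvtColor(im,cv2.COLOR_RGB2HSV)
    m=((hsv[...,0]>10)&(hsv[...,0]<25)&(hsv[...,1]>65)&(hsv[...,1]<200)&(hsv[...,2]>50)).astype(np.uint8)
    m=cv2.morphologyEx(m,cv2.MORPH_CLOSE,np.ones((5,5)));m=cv2.morphologyEx(m,cv2.MORPH_OPEN,np.ones((3,3)))
    for c in cv2.findContours(m,0,2)[0]:
        if cv2.contourArea(c)<1200: continue
        r=cv2.minAreaRect(c); ctr=cast(i,*r[0],.021)
        b=np.array([cast(i,*p,.042) for p in cv2.boxPoints(r)]); e=sorted([b[1]-b[0],b[2]-b[1]],key=np.linalg.norm); L=e[1]
        print(np.round(r[0]),'ctr',ctr.round(4),'sizes',[round(float(np.linalg.norm(x)),3) for x in e],'yaw',round(np.degrees(np.arctan2(L[1],L[0]))%180,1),'tool units',tool(o,ctr).round(2))
E
python3 - <<'E'
from h import *
o,im,i=report('k3'); kits('k3',i,im,o)
E
```

```text
10.85 [ 0.5203 -0.2442  0.2021] jaw deg 8.0 grip 1.001
[264. 286.] ctr [ 0.5174 -0.3752  0.021 ] sizes [0.076, 0.095] yaw 8.0 tool units [-5.17 -0.86  7.25]
[145. 278.] ctr [ 0.3676 -0.3844  0.021 ] sizes [0.066, 0.076] yaw 98.7 tool units [-4.7  -6.85  7.23]
[ 27. 253.] ctr [ 0.2247 -0.3683  0.021 ] sizes [0.055, 0.131] yaw 49.9 tool units [ -3.26 -12.42   7.22]
[339. 187.] ctr [ 0.586  -0.2335  0.021 ] sizes [0.052, 0.098] yaw 179.6 tool units [0.06 2.65 7.25]
[522.  98.] ctr [ 0.7546 -0.1149  0.021 ] sizes [0.069, 0.079] yaw 114.8 tool units [3.82 9.99 7.26]
```

Call:
move_arm(moves=[[[-1,-0.17,0],[0,0,0],1],[[-1,-0.17,0],[0,0,0],1],[[-1,-0.17,0],[0,0,0],1],[[-1,-0.17,0],[0,0,0],1],[[-1,-0.17,0],[0,0,-9],1]])

```text
clock: 11.52
position: [0.5167, -0.3707, 0.202]
ee_rot: [0.594, 0.805, 0.0, 0.001]
ft_force: [0.9, 0.9, -0.0]
grip_width: 1.003
```

Call:
move_arm(moves=[[[0,0,0],[0,0,-9],1],[[0,0,0],[0,0,-9],1],[[0,0,0],[0,0,-9],1],[[0,0,0],[0,0,-9],1],[[0,0,0],[0,0,-9],1]])

```text
clock: 12.15
position: [0.5167, -0.37, 0.202]
ee_rot: [0.239, 0.971, -0.0, 0.001]
ft_force: [-0.6, -0.2, 0.5]
grip_width: 1.004
```

Call:
move_arm(moves=[[[0,0,0],[0,0,-9],1],[[0,0,0],[0,0,-9],1],[[0,0,0],[0,0,-9],1],[[0,0,0],[0,0,-9],1]])

```text
clock: 12.65
position: [0.5166, -0.37, 0.202]
ee_rot: [-0.072, 0.997, -0.0, 0.001]
ft_force: [-0.7, 0.4, -0.3]
grip_width: 1.005
```

```bash
python3 - <<'E'
from h import *
o,im,i=report('k3b'); kits('k3b',i,im,o); print(o['joint_pos'])
E
```

```text
12.65 [ 0.5166 -0.37    0.202 ] jaw deg 98.3 grip 1.005
[385. 257.] ctr [ 0.5829 -0.2292  0.021 ] sizes [0.061, 0.108] yaw 178.5 tool units [-3.43  5.2   7.24]
[533. 265.] ctr [ 0.5674 -0.0442  0.021 ] sizes [0.056, 0.198] yaw 25.1 tool units [-3.88 12.61  7.23]
[278. 190.] ctr [ 0.5189 -0.3709  0.021 ] sizes [0.046, 0.1] yaw 9.7 tool units [-0.07 -0.04  7.24]
[274.  43.] ctr [ 0.3723 -0.3963  0.021 ] sizes [0.052, 0.097] yaw 103.4 tool units [ 5.87 -0.2   7.23]
[ 0.57345965  0.36864101 -0.0307062   1.47360782  0.01122242  1.29795813
  2.2574842 ]
```

Call:
move_arm(moves=[[[-0.07,-0.04,1],[0,0,-1.4],1],[[0,0,1],[0,0,0],1],[[0,0,1],[0,0,0],0.8],[[0,0,1],[0,0,0],0.7],[[0,0,1],[0,0,0],0.6]])

```text
clock: 13.32
position: [0.5187, -0.3709, 0.0758]
ee_rot: [-0.081, 0.997, -0.0, 0.001]
ft_force: [0.8, -0.0, -0.3]
grip_width: 0.598
```

Call:
move_arm(moves=[[[0,0,1],[0,0,0],0.5],[[0,0,0],[0,0,0],0],[[0,0,0],[0,0,0],0],[[0,0,0],[0,0,0],0],[[0,0,0],[0,0,0],0]], squeeze=60)

```text
clock: 13.95
position: [0.5188, -0.3711, 0.0516]
ee_rot: [-0.082, 0.997, -0.0, 0.001]
ft_force: [-1.9, 1.0, 3.9]
grip_width: 0.104
```

Call:
move_arm(moves=[[[0,0,-0.9],[0,0,0],0],[[0,0,-0.9],[0,0,10.2],0],[[0,0,-0.9],[0,0,10.2],0],[[0,0,-0.9],[0,0,10.2],0],[[0,0,-0.9],[0,0,10.2],0]])

```text
clock: 14.58
position: [0.518, -0.3707, 0.1636]
ee_rot: [0.273, 0.962, 0.0, -0.0]
ft_force: [-0.5, 0.0, -2.9]
grip_width: 0.105
```

Call:
move_arm(moves=[[[0,0,0],[0,0,10.2],0],[[0,0,0],[0,0,10.2],0],[[0,0,0],[0,0,10.2],0],[[0,0,0],[0,0,10.2],0],[[0,0,0],[0,0,10.2],0]])

```text
clock: 15.2
position: [0.518, -0.3707, 0.1628]
ee_rot: [0.661, 0.75, 0.0, -0.0]
ft_force: [0.6, 0.4, -3.4]
grip_width: 0.104
```

Call:
move_arm(moves=[[[0.98,0.26,0],[0,0,0],0],[[0.98,0.26,0],[0,0,0],0],[[0.98,0.26,0],[0,0,0],0],[[0.98,0.26,0],[0,0,0],0],[[0.98,0.26,0],[0,0,0],0]])

```text
clock: 15.82
position: [0.5342, -0.2442, 0.1629]
ee_rot: [0.659, 0.752, 0.0, -0.0]
ft_force: [0.1, 0.1, -3.1]
grip_width: 0.104
```

Call:
move_arm(moves=[[[0.98,0.26,0],[0,0,0],0],[[0.98,0.26,0],[0,0,0],0],[[0.98,0.26,0],[0,0,0],0],[[0.98,0.26,0],[0,0,0],0],[[0.98,0.26,0],[0,0,0],0]])

```text
clock: 16.45
position: [0.5501, -0.1185, 0.1629]
ee_rot: [0.659, 0.752, 0.0, 0.0]
ft_force: [-0.5, -0.6, -2.9]
grip_width: 0.101
```

Call:
move_arm(moves=[[[0.98,0.26,0],[0,0,0],0],[[0.98,0.26,0],[0,0,0],0],[[0.98,0.26,0],[0,0,0],0],[[0.98,0.26,0],[0,0,0],0],[[0.98,0.26,0],[0,0,0],0]])

```text
clock: 17.08
position: [0.5661, 0.0071, 0.1629]
ee_rot: [0.659, 0.752, -0.0, -0.0]
ft_force: [0.2, 0.4, -2.9]
grip_width: 0.106
```

Call:
move_arm(moves=[[[0.98,0.26,0],[0,0,0],0],[[0.98,0.26,0],[0,0,0],0],[[0.98,0.26,0],[0,0,0],0],[[0.98,0.26,0],[0,0,0],0],[[0.98,0.26,0],[0,0,0],0]])

```text
clock: 17.7
position: [0.5822, 0.1328, 0.1629]
ee_rot: [0.659, 0.752, -0.0, 0.0]
ft_force: [1.3, -0.7, -2.4]
grip_width: 0.101
```

```bash
cat >> h.py <<'E'
O=np.array([.558,.136]);A=np.radians(8);ex=np.array([np.cos(A),np.sin(A)]);ey=np.array([-np.sin(A),np.cos(A)])
def jig(p): d=np.array(p)[:2]-O; return np.round([d@ex,d@ey],4)
def world(x,y): return O+ex*x+ey*y
E
python3 - <<'E'
from h import *
o=get_obs(); print(jaw(o),jig(o['position']),'to pre-place',tool(o,[*world(.0265,.0175),.107]).round(2))
E
```

```text
7.583441207275556 [ 0.0235 -0.0065] to pre-place [0.96 0.11 2.24]
```

Call:
move_arm(moves=[[[0.96,0.11,0.24],[0,0,-0.4],0],[[0,0,1],[0,0,0],0],[[0,0,1],[0,0,0],0]])

```text
clock: 18.08
position: [0.5815, 0.1569, 0.1058]
ee_rot: [0.656, 0.755, -0.0, 0.0]
ft_force: [-0.8, -0.4, -3.4]
grip_width: 0.1
```

```bash
python3 - <<'E'
from h import *
o,im,i=report('p2');print(jig(o['position']))
v=im[120:330,190:400,::-1]
cv2.imwrite('pics/p2v.png',cv2.resize(v,(600,600),interpolation=cv2.INTER_CUBIC))
E
```

```text
18.075 [0.5815 0.1569 0.1058] jaw deg 8.1 grip 0.1
[0.0261 0.0174]
```

View pics/p2v.png

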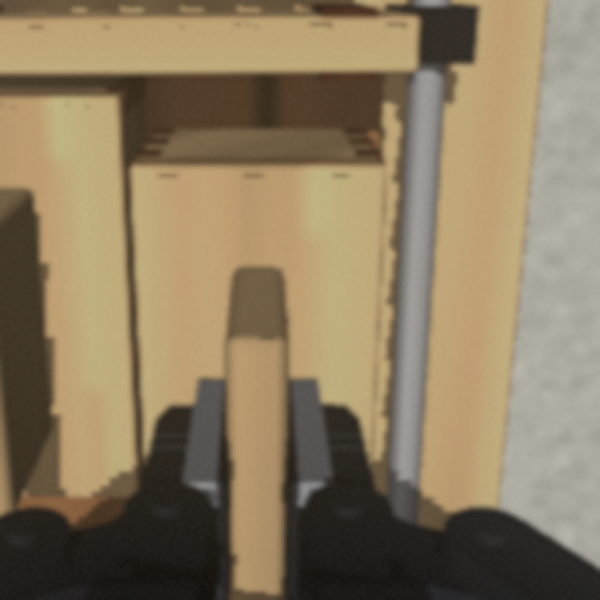

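```bash
python3 - <<'E'
from h import *
im,i=load('p2'); c=lambda u,v,z: jig(cast(i,190+u*.35,120+v*.35,z))
print('left box right edge',c(124,95,.072),c(140,480,.072),'held',c(131,163,.0957),c(382,163,.0957),c(140,400,.0957),'fence',c(250,72,.065), 'slab edge',c(386,300,.03))
E
```

```text
left box right edge [-0.003   0.0754] [-0.0035 -0.0175] held [0.0015 0.0659] [0.048 0.066] [0.0011 0.0169] fence [0.0233 0.0794] slab edge [0.061  0.0133]
```

Measured gaps: left box to held box 4.4 mm, left box to fence 4 mm. Advancing 9.5 mm and lowering will match the left box.

Call:
move_arm(moves=[[[0.2,0.02,0],[0,0,0],0],[[0.18,0,0.3],[0,0,0],0],[[0,0,0.3],[0,0,0],0],[[0,0,0.28],[0,0,0],0],[[0,0,0.08],[0,0,0],0]])

```text
clock: 18.75
position: [0.5808, 0.1653, 0.0822]
ee_rot: [0.656, 0.755, -0.0, -0.0]
ft_force: [0.3, 0.2, -3.5]
grip_width: 0.103
```

Call:
move_arm(moves=[[[0,0,0],[0,0,0],0.4],[[0,0,0],[0,0,0],0.4],[[0,0,-0.7],[0,0,0],0.4],[[0,0,-1],[0,0,0],0.4],[[-0.9,0,-1],[0,0,0],1]])

```text
clock: 19.38
position: [0.5841, 0.1454, 0.1527]
ee_rot: [0.655, 0.756, 0.001, 0.0]
ft_force: [0.3, 0.3, -0.6]
grip_width: 0.599
```

```bash
python3 - <<'E'
from h import *
o=get_obs(); print(o['clock'],jaw(o),o['position'],'kit2',tool(o,[.586,-.2335,.2]).round(2))
E
```

```text
19.375 8.188030228000176 [0.58410333 0.14537813 0.15272005] kit2 [-15.01  -2.08  -1.91]
```

Call:
move_arm(moves=[[[-1,-0.14,-0.6],[0,0,0],1],[[-1,-0.14,-0.6],[0,0,0],1],[[-1,-0.14,-0.6],[0,0,0],1],[[-1,-0.14,0],[0,0,0],1],[[-1,-0.14,0],[0,0,0],1]])

```text
clock: 20.0
position: [0.5846, 0.0164, 0.1974]
ee_rot: [0.656, 0.755, 0.001, 0.001]
ft_force: [0.6, 0.3, 0.2]
grip_width: 1.002
```

Call:
move_arm(moves=[[[-1,-0.14,0],[0,0,0],1],[[-1,-0.14,0],[0,0,0],1],[[-1,-0.14,0],[0,0,0],1],[[-1,-0.14,0],[0,0,0],1],[[-1,-0.14,0],[0,0,0],1]])

```text
clock: 20.62
position: [0.5846, -0.1098, 0.1972]
ee_rot: [0.656, 0.755, 0.001, 0.001]
ft_force: [-0.5, 0.6, 1.1]
grip_width: 1.0
```

Call:
move_arm(moves=[[[-1,-0.14,0],[0,0,0],1],[[-1,-0.14,0],[0,0,0],1],[[-1,-0.14,0],[0,0,0],1],[[-1,-0.14,0],[0,0,0],1],[[-1,-0.14,0],[0,0,-10.2],1]])

```text
clock: 21.25
position: [0.5846, -0.236, 0.1971]
ee_rot: [0.585, 0.811, 0.0, 0.001]
ft_force: [-0.5, -0.9, 0.2]
grip_width: 1.001
```

Call:
move_arm(moves=[[[0,0,0],[0,0,-10.2],1],[[0,0,0],[0,0,-10.2],1],[[0,0,0],[0,0,-10.2],1],[[0,0,0],[0,0,-10.2],1],[[0,0,0],[0,0,-10.2],1]])

```text
clock: 21.88
position: [0.5846, -0.2353, 0.1971]
ee_rot: [0.178, 0.984, -0.0, 0.001]
ft_force: [0.2, -0.1, -0.7]
grip_width: 1.004
```

Call:
move_arm(moves=[[[0,0,0],[0,0,-10.2],1],[[0,0,0],[0,0,-10.1],1],[[0,0,0],[0,0,0],1]])

```text
clock: 22.25
position: [0.5846, -0.2354, 0.1968]
ee_rot: [0.005, 1.0, -0.0, 0.001]
ft_force: [0.4, 1.0, 0.0]
grip_width: 1.004
```

```bash
python3 - <<'E'
from h import *
o,im,i=report('k2'); kits('k2',i,im,o)
E
```

```text
22.25 [ 0.5846 -0.2354  0.1968] jaw deg 89.4 grip 1.004
[530. 360.] ctr [0.8312 0.1095 0.021 ] sizes [0.07, 0.119] yaw 16.2 tool units [-9.72 13.9   7.04]
[283. 188.] ctr [ 0.5825 -0.2317  0.021 ] sizes [0.046, 0.099] yaw 1.1 tool units [0.1  0.15 7.03]
[504. 167.] ctr [0.5611 0.0107 0.021 ] sizes [0.101, 0.208] yaw 16.2 tool units [1.05 9.84 7.03]
```

Call:
move_arm(moves=[[[0.03,0.12,0.8],[0,0,-0.8],1],[[0,0,1],[0,0,0],1],[[0,0,1],[0,0,0],0.8],[[0,0,1],[0,0,0],0.7],[[0,0,1],[0,0,0],0.6]])

```text
clock: 22.92
position: [0.5839, -0.2323, 0.0752]
ee_rot: [-0.0, 1.0, -0.0, 0.0]
ft_force: [-0.1, 0.5, 0.5]
grip_width: 0.596
```

Call:
move_arm(moves=[[[0,0,1],[0,0,0],0.5],[[0,0,0],[0,0,0],0],[[0,0,0],[0,0,0],0],[[0,0,0],[0,0,0],0],[[0,0,0],[0,0,0],0]], squeeze=60)

```text
clock: 23.55
position: [0.5843, -0.2325, 0.0517]
ee_rot: [-0.002, 1.0, -0.0, 0.001]
ft_force: [-2.0, 0.1, 4.6]
grip_width: 0.101
```

Call:
move_arm(moves=[[[0,0,-0.9],[0,0,-1.5],0],[[0,0,-0.9],[0,0,-1.5],0],[[0,0,-0.9],[0,0,-1.5],0],[[0,0,-0.9],[0,0,-1.5],0],[[0,0,-0.9],[0,0,-1.7],0]])

```text
clock: 24.18
position: [0.5833, -0.2322, 0.1636]
ee_rot: [-0.07, 0.998, 0.0, -0.0]
ft_force: [-0.3, 0.1, -1.9]
grip_width: 0.102
```

Call:
move_arm(moves=[[[-0.08,0.98,0],[0,0,0],0],[[-0.08,0.98,0],[0,0,0],0],[[-0.08,0.98,0],[0,0,0],0],[[-0.08,0.98,0],[0,0,0],0],[[-0.08,0.98,0],[0,0,0],0]])

```text
clock: 24.8
position: [0.5761, -0.1087, 0.1629]
ee_rot: [-0.07, 0.998, 0.0, -0.0]
ft_force: [0.1, -0.3, -3.2]
grip_width: 0.105
```

Call:
move_arm(moves=[[[-0.08,0.98,0],[0,0,0],0],[[-0.08,0.98,0],[0,0,0],0],[[-0.08,0.98,0],[0,0,0],0],[[-0.08,0.98,0],[0,0,0],0],[[-0.08,0.98,0],[0,0,0],0]])

```text
clock: 25.42
position: [0.569, 0.0139, 0.1629]
ee_rot: [-0.07, 0.998, -0.0, -0.0]
ft_force: [-0.5, 0.8, -3.1]
grip_width: 0.107
```

```bash
python3 - <<'E'
from h import *
o=get_obs(); print(jaw(o),jig(o['position']),o['grip_width'],'to pre',tool(o,[*world(0,-.0505),.107]).round(2))
E
```

```text
97.97966014766787 [-0.0061 -0.1224] 0.10686082235237097 to pre [-0.24  2.88  2.24]
```

Call:
move_arm(moves=[[[-0.08,0.96,0],[0,0,0],0],[[-0.08,0.96,0],[0,0,0],0],[[-0.08,0.96,0.24],[0,0,0],0],[[0,0,1],[0,0,0],0],[[0,0,1],[0,0,0],0]])

```text
clock: 26.05
position: [0.5652, 0.0856, 0.1064]
ee_rot: [-0.07, 0.998, -0.0, 0.0]
ft_force: [0.1, -0.6, -2.9]
grip_width: 0.104
```

```bash
python3 - <<'E'
from h import *
o,im,i=report('p3');print(jig(o['position']))
v=im[40:300,160:420,::-1]
cv2.imwrite('pics/p3v.png',cv2.resize(v,(600,600),interpolation=cv2.INTER_CUBIC))
E
```

```text
26.05 [0.5652 0.0856 0.1064] jaw deg 98.0 grip 0.104
[ 0.0001 -0.0509]
```

View pics/p3v.png

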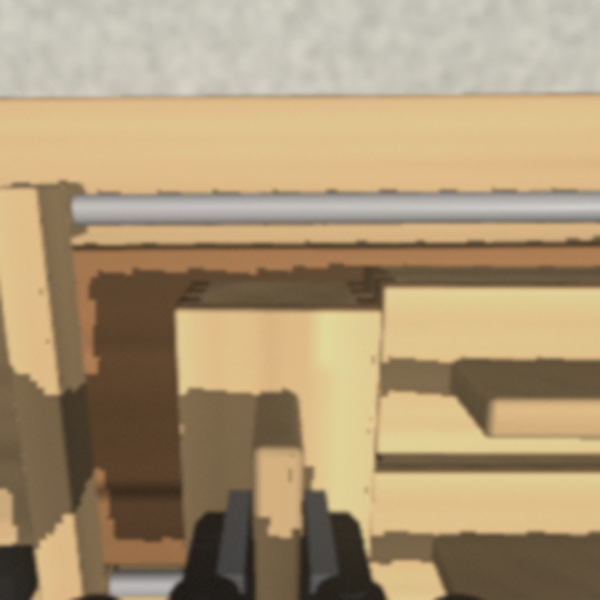

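```bash
python3 - <<'E'
from h import *
im,i=load('p3'); s=260/600; c=lambda u,v,z: jig(cast(i,160+u*s,40+v*s,z))
print('held far corners',c(177,309,.0967),c(381,308,.0967),c(375,500,.0967)); print('left end',c(384,288,.072),c(377,452,.072),'right',c(374,475,.072),c(370,575,.072)); print('press top edge',c(38,190,.06),c(75,380,.06))
E
```

```text
held far corners [-0.0515 -0.0733] [-0.0517 -0.0269] [-0.0031 -0.0259]
left end [-0.0521 -0.0224] [-0.0054 -0.022 ] right [ 0.0018 -0.0225] [ 0.035  -0.0222]
press top edge [-0.0764 -0.1146] [-0.023  -0.1096]
```

Gap to the lengthwise boxes is about 3.5 mm and the box sits 2.5 mm toward −x. I'll shift it +2 mm and lower it.

Call:
move_arm(moves=[[[-0.08,0,0.2],[0,0,0],0],[[0,0,0.3],[0,0,0],0],[[0,0,0.3],[0,0,0],0],[[0,0,0.16],[0,0,0],0],[[0,0,0],[0,0,0],0]])

```text
clock: 26.72
position: [0.5671, 0.0855, 0.0826]
ee_rot: [-0.07, 0.998, -0.0, -0.0]
ft_force: [-0.8, 0.2, -3.2]
grip_width: 0.102
```

Call:
move_arm(moves=[[[0,0,0],[0,0,0],0.4],[[0,0,0],[0,0,0],0.4],[[0,0,-0.7],[0,0,0],0.4],[[0,0,-1],[0,0,0],0.4],[[0,0,-1],[0,0,0],0.5]])

```text
clock: 27.35
position: [0.5676, 0.0857, 0.1526]
ee_rot: [-0.07, 0.998, 0.0, 0.001]
ft_force: [-0.1, 0.1, -0.4]
grip_width: 0.501
```

```bash
python3 - <<'E'
from h import *
o=get_obs(); print(o['clock'],jaw(o),jig(o['position']),o['position'],'handle',tool(o,[*world(0,.135),.15]).round(2))
E
```

```text
27.35 98.00355540953962 [ 0.0025 -0.0511] [0.56755442 0.08569832 0.1526316 ] handle [0.1  7.45 0.11]
```

Call:
move_arm(moves=[[[0,0.93,0],[0,0,0],0.5],[[0,0.93,0],[0,0,0],0.5],[[0,0.93,0],[0,0,0],0.5],[[0,0.93,0],[0,0,0],0.5],[[0,0.93,0],[0,0,0],0.5]])

```text
clock: 27.98
position: [0.5513, 0.2016, 0.152]
ee_rot: [-0.07, 0.998, 0.0, 0.001]
ft_force: [-0.2, -0.1, 0.8]
grip_width: 0.502
```

Call:
move_arm(moves=[[[0.05,0.93,0],[0,0,0],0.5],[[0.05,0.93,0],[0,0,0],0.5],[[0,0.9,0],[0,0,0],0.45],[[0,0,0],[0,0,0],0.45]])

```text
clock: 28.48
position: [0.5385, 0.2708, 0.1518]
ee_rot: [-0.071, 0.997, 0.001, 0.001]
ft_force: [-0.6, -1.0, -0.3]
grip_width: 0.451
```

```bash
python3 - <<'E'
from h import *
o,im,i=report('h1');print(jig(o['position']),'to grasp',tool(o,[*world(0,.1345),.056]).round(2))
g=cv2.cvtColor(im,cv2.COLOR_RGB2HSV)
# bar: low-saturation band in columns across the bar: print run of low saturation at rows of the bar
for y in(.02,-.02,.03,-.03):
    p=proj(i,[*world(y,.1345),.075]); r=int(round(p[1])); row=im[r].astype(int); sat=row.max(1)-row.min(1)
    c=int(p[0]); low=[k for k in range(c-40,c+40) if sat[k]<18]; print('pred',p.round(1),'grey cols',low[:1],low[-1:],len(low))
E
```

```text
28.475 [0.5385 0.2708 0.1518] jaw deg 98.2 grip 0.451
[-0.0005  0.1362] to grasp [-0.02 -0.08  3.83]
pred [277.1 244.4] grey cols [269] [284] 16
pred [277.1 197.5] grey cols [269] [284] 16
pred [277.  255.3] grey cols [237] [284] 20
pred [277.1 185. ] grey cols [268] [284] 17
```

The bar centre matches the prediction to within 1 px. Descending and pinching.

Call:
move_arm(moves=[[[0,-0.08,0.95],[0,0,0],0.45],[[0,0,1],[0,0,0],0.45],[[0,0,1],[0,0,0],0.45],[[0,0,0.88],[0,0,0],0.45],[[0,0,0],[0,0,0],0]], squeeze=80)

```text
clock: 29.15
position: [0.5389, 0.2648, 0.0536]
ee_rot: [-0.069, 0.998, -0.001, -0.001]
ft_force: [-0.1, -0.1, -0.1]
grip_width: 0.247
```

Call:
move_arm(moves=[[[0,0,0],[0,0,0],0],[[0,0,0],[0,0,0],0],[[0,0,0],[0,0,0],0]])

```text
clock: 29.52
position: [0.5385, 0.2683, 0.0548]
ee_rot: [-0.07, 0.998, 0.001, -0.0]
ft_force: [1.0, 7.2, -14.0]
grip_width: 0.137
```

Call:
move_arm(moves=[[[0,0.3,0],[0,0,0],0],[[0,0.3,0],[0,0,0],0],[[0,0.3,0],[0,0,0],0],[[0,0.3,0],[0,0,0],0],[[0,0.3,0],[0,0,0],0]])

```text
clock: 30.15
position: [0.5337, 0.301, 0.0547]
ee_rot: [-0.069, 0.998, -0.002, -0.001]
ft_force: [-4.9, -9.8, -1.7]
grip_width: 0.139
```

Call:
move_arm(moves=[[[0,0.3,0],[0,0,0],0],[[0,0,0],[0,0,0],0],[[0,0,0],[0,0,0],0]])

```text
clock: 30.52
position: [0.5327, 0.3082, 0.0547]
ee_rot: [-0.069, 0.998, -0.002, -0.001]
ft_force: [-5.7, -8.7, -1.4]
grip_width: 0.138
```

```bash
python3 - <<'E'
from h import *
o,im,i=report('f1');print(jig(o['position']),o['ft_force'].round(1))
for y in(.02,-.02,.028,-.03):
    p=proj(i,[*world(y,.18),.075]); r=int(round(p[1])); row=im[r].astype(int); sat=row.max(1)-row.min(1)
    c=int(p[0]); low=[k for k in range(c-40,c+40) if sat[k]<18]; print('pred',p.round(1),'grey cols',low[:1],low[-1:],len(low))
for x in(-.092,.092):
  for z in (.08,.012): print('post',x,z,proj(i,[*world(x,.18),z]).round(1))
s,si=snap('side','f1s'); c,ci=snap('scene','f1c')
ps=np.array([proj(si,[*world(x,y),z]) for x,y,z in[(-.12,-.17,.0),(.12,-.17,0),(-.12,.22,0.1),(.12,.22,.1)]]);a=ps.min(0).astype(int);b=ps.max(0).astype(int);print(a,b)
A1=cv2.resize(im[:,:,::-1],(560,420))
A2=cv2.resize(s[a[1]-10:b[1]+10,a[0]-5:b[0]+5,::-1],(400,300),interpolation=cv2.INTER_CUBIC)
ps=np.array([proj(ci,[*world(x,y),z]) for x,y,z in[(-.12,-.17,.0),(.12,-.17,0),(-.12,.22,0.1),(.12,.22,.1)]]);a=ps.min(0).astype(int);b=ps.max(0).astype(int)
A3=cv2.resize(c[a[1]-10:b[1]+10,a[0]-5:b[0]+5,::-1],(400,300),interpolation=cv2.INTER_CUBIC)
W=im[60:360,80:480,::-1]  # wrist, 1:1.. left enlarged
W=cv2.resize(im[:,:,::-1],(400,300)); 
L=np.vstack([A2,A3]); Rr=cv2.resize(im[:,150:430,::-1],(400,600),interpolation=cv2.INTER_CUBIC)
cv2.imwrite('pics/f1v.png',np.hstack([Rr,L]))
E
```

```text
30.525 [0.5327 0.3082 0.0547] jaw deg 97.9 grip 0.138
[-0.0011  0.1741] [-5.7 -8.7 -1.4]
pred [290.8 327.4] grey cols [250] [329] 80
pred [291.8 256.2] grey cols [257] [302] 46
pred [290.7 340.2] grey cols [250] [329] 73
pred [292.  236.3] grey cols [265] [293] 29
post -0.092 0.08 [294.5  87.5]
post -0.092 0.012 [289.4  97.4]
post 0.092 0.08 [289.7 438.4]
post 0.092 0.012 [287.3 347.3]
[197 148] [332 249]
```

TCP has travelled 40.4 mm of the 45. Adding about 4.6 mm, then I'll use the last look.

Call:
move_arm(moves=[[[0,0.1,0],[0,0,0],0],[[0,0.1,0],[0,0,0],0],[[0,0,0],[0,0,0],0],[[0,0,0],[0,0,0],0]])

```text
clock: 31.18
position: [0.532, 0.3122, 0.0547]
ee_rot: [-0.069, 0.998, -0.003, -0.001]
ft_force: [-6.1, -12.5, 0.2]
grip_width: 0.131
```

```bash
python3 - <<'E'
from h import *
o,im,i=report('f2');print(jig(o['position']),o['ft_force'].round(1))
s,si=snap('side','f2s'); c,ci=snap('scene','f2c')
def crop(im,i):
    ps=np.array([proj(i,[*world(x,y),z]) for x in(-.11,.11) for y in(-.17,.22) for z in(0,.1)]);a=ps.min(0).astype(int);b=ps.max(0).astype(int); print(a,b)
    return cv2.resize(im[a[1]:b[1],a[0]:b[0],::-1],(400,300),interpolation=cv2.INTER_CUBIC)
Rr=cv2.resize(im[:,150:430,::-1],(400,600),interpolation=cv2.INTER_CUBIC)
for x in(-.092,.092):
  for z in (.08,.012): print('post',x,z,proj(i,[*world(x,.18),z]).round(1))
print('bar end pred',proj(i,[*world(-.04,.18),.075]))
cv2.imwrite('pics/f2v.png',np.hstack([Rr,np.vstack([crop(s,si),crop(c,ci)])]))
E
```

```text
31.175 [0.532  0.3122 0.0547] jaw deg 97.9 grip 0.131
[-0.0012  0.1781] [ -6.1 -12.5   0.2]
post -0.092 0.08 [283.6  87.5]
post -0.092 0.012 [282.7  97.5]
post 0.092 0.08 [282.8 438.6]
post 0.092 0.012 [282.4 347.4]
bar end pred [283.23155793 215.50708702]
[199 149] [331 248]
[236 202] [397 326]
```

View pics/f2v.png

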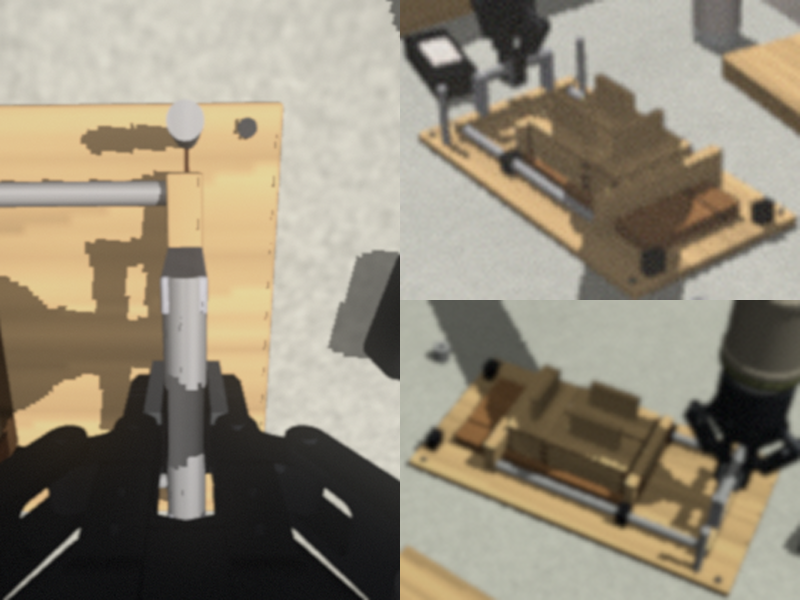

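In the last look, the post top is at u≈184 and the bar's centre at u≈184.5–185, so they line up within about 0.5 mm, over the engraved line. The side and scene crops show the layer closed up between press bar and fence. Handing in while holding.

```bash
python3 - <<'E'
from h import *
im,i=load('f2')
for r in(84,200,215):
    row=im[r].astype(int); k=[c for c in range(255,305) if row[c].max()-row[c].min()<22 and row[c].max()>60]; print(r,k[0],k[-1],np.mean(k))
o=get_obs(); print(o['clock'],o['position'],o['grip_width'],o['ft_force'])
print(hand_in())
E
```

```text
84 267 291 279.0
200 262 294 278.0
215 263 294 278.5
31.325 [0.53206674 0.31211855 0.05467244] 0.13742951253852181 [ -6.07755087 -12.22101947   0.16119093]
the job is handed in; nothing more can be done
None
```

The three plywood kit boxes are on the slab as one interlocking layer: two lengthwise at the fence and one crosswise beside the press bar. The pull handle is drawn to the index posts and still held, and I handed the job in at 31.3 s. The yellow and orange look-alikes were left alone.

- **Bar at the mark:** in the last wrist picture the bar centre is at column 278–278.5 and the post top at 279, so they line up to under 1 mm. The bar sits over the engraved line.
- **Pull and grip:** the tool reads about 12 N against the pull, with the bar in the jaws at an 80 N squeeze. The tool moved about 44.4 mm along the pull.
- **Layer:** before drawing, the gaps measured about 4 mm to the fence (left box; the right was set to match), 4 mm between the lengthwise boxes, and 3.5 mm to the crosswise box. The side and scene pictures afterwards show the layer closed up.
- **Disagreement:** my jig estimate put the posts about 2 mm farther out than the picture showed. I went by the picture.
- **Not checked:** I did not measure the closed gaps, or check that the other objects had not moved.

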